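Move the hole saws to the rack in cutting order

TASK

The four hole saws stand on the wooden tray in the order they will be used, counted from its red-taped end. Move them all to the posts of the aluminium rack, one over each post, in the same order counted from the rack's red block: the saw nearest the red tape goes on the post nearest the red block, and so on. Set each one down mouth down and flat on the rack, without dropping it, and let go.

Things in the scene. Friction and masses are not known exactly. Their poses are not given: they have to be found in the camera images.
- saw_blue: loose blue hole saw, 38 mm diameter, mouth down: hollow cup 45 mm high (wall 2.5 mm, open below, cavity 40 mm deep); on top a 24 mm collar (45 to 52 mm above the rim), then a round steel shank 12 mm thick (52 to 86 mm above the rim) on the axis, to grasp from above. 70 g, +-30 %. Origin: centre of the rim's plane (underside); z up to the shank
- saw_green: loose green hole saw, 44 mm diameter, mouth down: hollow cup 45 mm high (wall 2.5 mm, open below, cavity 40 mm deep); on top a 24 mm collar (45 to 52 mm above the rim), then a round steel shank 12 mm thick (52 to 86 mm above the rim) on the axis, to grasp from above. 85 g, +-30 %. Origin: centre of the rim's plane (underside); z up to the shank
- saw_yellow: loose yellow hole saw, 48 mm diameter, mouth down: hollow cup 45 mm high (wall 2.5 mm, open below, cavity 40 mm deep); on top a 24 mm collar (45 to 52 mm above the rim), then a round steel shank 12 mm thick (52 to 86 mm above the rim) on the axis, to grasp from above. 95 g, +-30 %. Origin: centre of the rim's plane (underside); z up to the shank
- saw_white: loose white hole saw, 51 mm diameter, mouth down: hollow cup 45 mm high (wall 2.5 mm, open below, cavity 40 mm deep); on top a 24 mm collar (45 to 52 mm above the rim), then a round steel shank 12 mm thick (52 to 86 mm above the rim) on the axis, to grasp from above. 105 g, +-30 %. Origin: centre of the rim's plane (underside); z up to the shank
- pad_blue: fixed blue square pad 70 x 70 x 6 mm, under the blue saw at the start, with a 16 mm post 12 mm high inside the saw. The 4 pads are 80 mm apart in a row on the tray, in any order. Origin: centre of the underside, 12 mm above the table. y: along the tray towards its red-taped end, always the robot's left (+y)
- pad_green: fixed green square pad 70 x 70 x 6 mm, under the green saw at the start, with a 16 mm post 12 mm high inside the saw. The 4 pads are 80 mm apart in a row on the tray, in any order. Origin: centre of the underside, 12 mm above the table. y: along the tray towards its red-taped end, always the robot's left (+y)
- pad_yellow: fixed yellow square pad 70 x 70 x 6 mm, under the yellow saw at the start, with a 16 mm post 12 mm high inside the saw. The 4 pads are 80 mm apart in a row on the tray, in any order. Origin: centre of the underside, 12 mm above the table. y: along the tray towards its red-taped end, always the robot's left (+y)
- pad_white: fixed white square pad 70 x 70 x 6 mm, under the white saw at the start, with a 16 mm post 12 mm high inside the saw. The 4 pads are 80 mm apart in a row on the tray, in any order. Origin: centre of the underside, 12 mm above the table. y: along the tray towards its red-taped end, always the robot's left (+y)
- rack: fixed aluminium bar 76 x 390 x 20 mm, the rack to fill; nearer or farther than the tray. Origin: centre of its underside on the table; y along the bar, z up. Four black posts, 16 mm diameter, 18 mm high, on its top face (z = 20 mm) at x = 0, y = +120, +40, -40, -120 mm. A saw over a post rests its rim on the top face
- red_block: fixed red block 60 x 25 x 25 mm on the rack's top face, at either end (rack y = +175 or -175 mm, x = 0; a like grey block is on the other end). Counting starts at it: the nearest post is 55 mm from it, the next ones 80 mm further each. Origin: centre of its underside

How it is judged:
By the outcome, as a careful person would: the job done as asked, in the order asked, and still so for the second after the job is handed in, with the robot touching nothing.
It also fails if it takes over 99 s, if anything falls off the work surface, if the arm or the gripper's body presses on something with over 40 N, if the wrist force passes 120 N, or if a joint passes its speed limit or range.

ROBOT

A 6-joint arm with a two-finger parallel gripper is mounted at the origin on the work surface. World frame = base frame: x ahead of the robot, y to its left, z up, the work surface at z = 0. Lengths are in mm, angles in rad, forces in N, time in s.
With the tool pointing down it reaches from about 300 to 775 mm from the base axis. Payload 14.6 kg.
Tool frame: the origin (TCP) lies between the finger pads; the fingertips stand manip.tip_reach ahead of it and the grasp point (between the pads) lies 5 mm behind it (manip.tip_reach is the distance from the TCP to the fingertips, in mm); z points along the fingers, y is the line along which they close (so a half turn about z gives the same grasp; the last joint's range is limited). The gripper opens to 94 mm and grips with 3 to 60 N. Pads are 16 mm wide; open, the fingers measure 119 mm over their backs; the gripper's body (75 mm by 177 mm) begins 78 mm behind the grasp point.
Start: joints at [1.148, 0.3, 1.521, -0, 1.321, -0.067], TCP at [191.584, 515.543, 219.446] pointing down, gripper open.
Joint ranges: [-3.03, 3.03], [-0.79, 2.21], [0.23, 2.52], [-1.04, 4.18], [0, 3.07], [-2.55, 2.55]. Speed limits (rad/s): [2.22, 2.22, 2.57, 3.14, 3.14, 3.14].

INTERFACE

Orientations are given as [roll, pitch, yaw] about the fixed x, y, z axes, in that order (R = Rz(yaw) Ry(pitch) Rx(roll)).
In Python, from cell import manip gives the robot as it stands. The module is installed in compiled form; this text tells all that it offers.
- The arm moves only by the shell command python3 -m creep 'ROWS' [FORCE]. ROWS is JSON, a list of rows, each a list of 3 entries, a list of its own where there are three numbers: the opening, from -1 (shut) to 1 (fully open), then the shift along the tool's x, y, z in cm, then the turn about the tool's z in units of 5 degrees (1.0 is 5 degrees). In form: [[grip, [tx, ty, tz], roll], ...]. A call has 1 to 12 rows; each row is the pose to reach, as a shift and turn from the pose commanded when the call began, along the tool's axes at that moment; what a row does not reach only later rows make up. A row lasts 1/10 s, in which the tool goes at most 50 mm and 8.59 degrees, less where a joint would pass 70% of its speed; a pose out of reach is approached as far as the arm can. A call with a gripper value outside its range is refused whole. The fingers move at their own pace and stop on an object; FORCE is the grip in N (left out, the last holds). Time passes only in rows, so rows that repeat a pose let the fingers close. It gives the time, the measured TCP pose, the force, the opening and the grip force at its end, in the units of the state.
- manip.read_state(): the state, without advancing time (a new reading comes with each control period).
- manip.camera(name): name is "scene" or "top"; returns the picture (400x640x3 uint8, red, green, blue); there is no depth.
- manip.camera_params(name): a dict with "fovy" (degrees; the focal length in pixels is half the picture's height over the tangent of half this angle, whatever the lens; pixels are square), "cx", "cy" (the principal point, pixels), "k1" (the pictures are not rectified: a ray, as slopes to the right and down, at radius r is drawn at 1 + k1 r^2 times it, then the intrinsics apply), "origin" and "attitude" of the camera in the world. Camera axes: x right, y down, z forward; pixel columns grow to the right and rows downward; lengths in mm; the calibration is good to about 2 mm. A picture is of the moment at which its call begins. camera_params takes no time and is no camera call.
- manip.sign_off(): hands the job in; it is judged then, once.
The state is a dict: "clock": time; "joints": joint angles; "qd": joint speeds; "effort": joint torques, N m; "eef_pos": TCP position; "eef_rot": TCP orientation; "wrist_force": force on the tool from outside, world axes, zero at the start; "moment": the same for the moment, N m; "finger_gap": finger opening in mm; "finger_force": force on a finger pad.
Only numpy, scipy, OpenCV 4.12 (cv2) and the standard library are available. Lean on these libraries where they do the work, as an engineer would, in place of code of your own. Each camera call takes 0.05 s, during which the arm holds its last target. There are 200 camera calls.

## Working session

There is one attempt and no reset: what is moved stays moved. The work goes in short steps, Python scripts to look and compute and a shell command to move; the robot and the scene stay as the last step left them, time stands still between calls to the robot, and variables do not carry over. Pictures are saved under pics/ and viewed, at most 14 in all, crops included, and the job is handed in when it is done.

```bash
mkdir -p pics; python3 - <<'E'
from cell import manip
import cv2
for n in("scene","top"):
    print(manip.camera_params(n)); cv2.imwrite(f"pics/{n}0.png",manip.camera(n)[:,:,::-1])
print(manip.read_state(),manip.tip_reach)
E
```

```text
{'fovy': 44.20608210788048, 'cx': 325.88594614546093, 'cy': 203.69852587770106, 'k1': 0.05414747775616002, 'origin': array([1083.5394737 ,  132.83828855,  642.04370655]), 'attitude': array([-2.36818854, -0.0067766 ,  1.82365976])}
{'fovy': 50.74628101614101, 'cx': 310.8532795663754, 'cy': 203.33457229988124, 'k1': -0.06314492768857385, 'origin': array([417.00643478, -20.89847358, 700.61634626]), 'attitude': array([-2.94046338e+00,  2.17974998e-03, -1.63396506e+00])}
{'clock': 0.1, 'joints': array([ 1.14836596e+00,  3.00408580e-01,  1.52154291e+00,  1.67523700e-05,
        1.32070822e+00, -6.65632027e-02]), 'qd': array([-0.00097701, -0.00170021, -0.00319022,  0.00152379,  0.00080406,
        0.00249454]), 'effort': array([ 6.52433428e-04, -5.32648230e+01, -3.53284907e+01,  7.09524332e-02,
        2.35185988e-02, -5.22928201e-05]), 'eef_pos': array([191.50589966, 515.33396162, 218.93676718]), 'eef_rot': array([-3.14052904e+00, -8.71648407e-05,  2.78572129e+00]), 'wrist_force': array([ 0.27577317, -0.68717342,  0.35430099]), 'moment': array([0.02710761, 0.0463226 , 0.02864483]), 'finger_force': 0.0, 'finger_gap': 94.35783933521016} 14.0
```

View pics/top0.png

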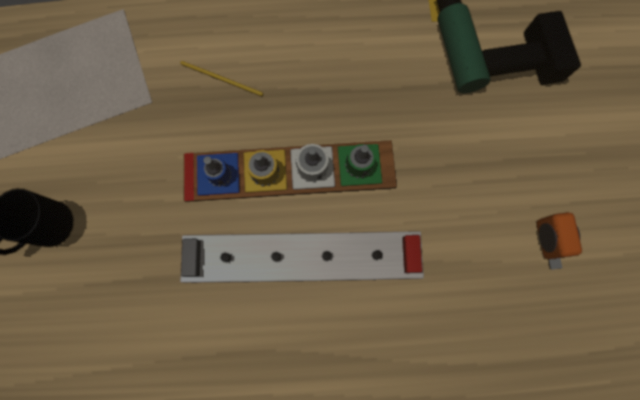

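View pics/scene0.png

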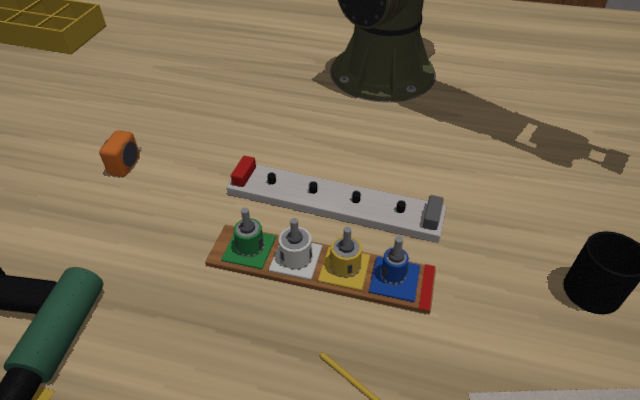

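Top view: the tray's red tape is at the left (col 190). From it the order is blue, yellow, white, green (cols 215–361, row ~165). The rack is nearer the robot, with its red block at the right (col 413, row 254) and posts at cols 227, 277, 327 and 377.

```bash
cat > h.py <<'E'
import numpy as np, cv2
from scipy.spatial.transform import Rotation as Ro
from cell import manip
def ray(n,uv):
    p=manip.camera_params(n); f=200/np.tan(np.radians(p['fovy']/2))
    K=np.array([[f,0,p['cx']],[0,f,p['cy']],[0,0,1]])
    xy=cv2.undistortPoints(np.array([[uv]],float),K,np.array([p['k1'],0,0,0,0]))[0,0]
    return np.array(p['origin']),Ro.from_euler('xyz',p['attitude']).as_matrix()@[*xy,1]
def plane(n,uv,z):
    o,d=ray(n,uv); return o+d*(z-o[2])/d[2]
def proj(n,X):
    p=manip.camera_params(n); f=200/np.tan(np.radians(p['fovy']/2))
    c=Ro.from_euler('xyz',p['attitude']).as_matrix().T@(np.array(X)-p['origin'])
    a=c[:2]/c[2]; a=a*(1+p['k1']*(a@a)); return a*f+[p['cx'],p['cy']]
def tri(uv1,uv2):
    A=np.zeros((3,3));b=np.zeros(3)
    for n,uv in(("top",uv1),("scene",uv2)):
        o,d=ray(n,uv);d/=np.linalg.norm(d);M=np.eye(3)-np.outer(d,d);A+=M;b+=M@o
    return np.linalg.solve(A,b)
E
python3 - <<'E'
from h import *
t=cv2.imread("pics/top0.png");s=cv2.imread("pics/scene0.png")
g=lambda im:(np.clip((im/255.)**.6*255,0,255)).astype('uint8')
cv2.imwrite("pics/ct.png",g(cv2.resize(t[135:285,180:430],None,fx=3.2,fy=3.2,interpolation=2)))
cv2.imwrite("pics/cs.png",g(cv2.resize(s[150:315,200:450],None,fx=3.2,fy=3.2,interpolation=2)))
# posts
gray=cv2.cvtColor(t,cv2.COLOR_BGR2GRAY)
m=(gray<60).astype('uint8'); m[:235]=0;m[280:]=0;m[:,:210]=0;m[:,400:]=0
n,_,st,c=cv2.connectedComponentsWithStats(m)
for i in range(1,n):
    if st[i,4]>20: print(st[i],c[i],plane("top",c[i],29))
gs=cv2.cvtColor(s,cv2.COLOR_BGR2GRAY)
m=(gs<50).astype('uint8'); m[:165]=0;m[220:]=0;m[:,:255]=0;m[:,415:]=0
n,_,st,c=cv2.connectedComponentsWithStats(m)
for i in range(1,n):
    if st[i,4]>20: print('s',st[i],c[i],plane("scene",c[i],29))
E
```

```text
[373 251   9   8  64] [377.     254.6875] [ 463.94599767 -127.74044407   29.        ]
[221 253  11   9  74] [226.05405405 257.22972973] [475.02943932 112.03175886  29.        ]
[272 253  10   8  64] [276.625  256.4375] [471.36707654  31.56466963  29.        ]
[323 252   9   8  60] [327.  255.5] [467.81444336 -48.31984679  29.        ]
s [268 173   8  11  76] [271.26315789 178.19736842] [ 465.5346655  -125.73899442   29.        ]
s [309 182   8  12  77] [312.77922078 187.28571429] [469.13089445 -45.96606788  29.        ]
s [352 191   8  12  77] [355.72727273 196.87012987] [473.19732678  33.79987538  29.        ]
s [396 201   9  12  87] [400.29885057 206.5862069 ] [476.73265341 113.31552622  29.        ]
```

View pics/ct.png

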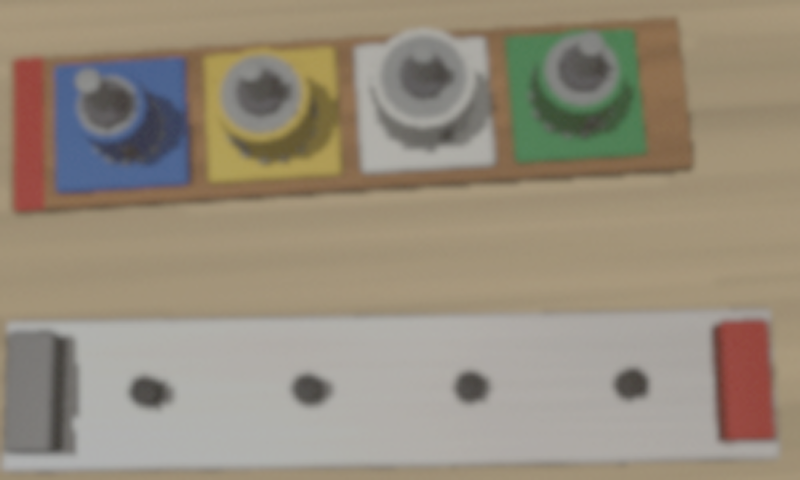

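View pics/cs.png

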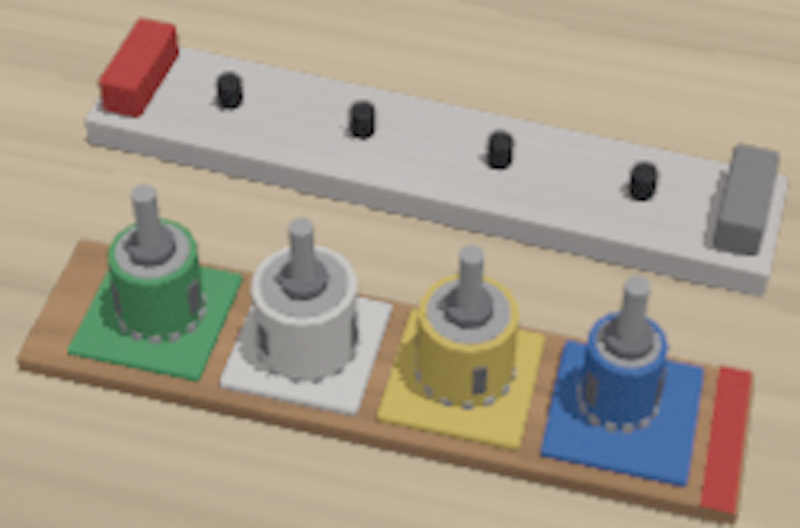

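The crops show the shank tips clearly. Top crop, in order blue, yellow, white, green: (88,80), (251,73), (424,52), (592,44). Scene crop, same order: (636,285), (471,252), (301,226), (145,192).

```bash
python3 - <<'E'
from h import *
T=dict(b=(88,80),y=(251,73),w=(424,52),g=(592,44));S=dict(b=(636,285),y=(471,252),w=(301,226),g=(145,192))
for k in T:
    a=(np.array(T[k])+.5)/3.2-.5+[180,135]; c=(np.array(S[k])+.5)/3.2-.5+[200,150]
    print(k,tri(a,c).round(1),plane("top",a,104).round(1),plane("scene",c,104).round(1))
s=cv2.cvtColor(cv2.imread("pics/top0.png"),cv2.COLOR_BGR2HSV)
for k,(l,h) in dict(b=((105,120,40),(130,255,255)),y=((22,130,80),(32,255,255)),g=((50,100,40),(80,255,255))).items():
    m=cv2.inRange(s,l,h);m[:140]=0;m[202:]=0;m[:,:185]=0;m[:,395:]=0
    c=cv2.minAreaRect(cv2.findNonZero(m)); print(k,c,plane("top",c[0],18).round(1))
E
```

```text
b [614.5 122.3 103.2] [614.2 122.  104. ] [615.1 122.5 104. ]
y [613.2  46.6 102. ] [612.6  46.3 104. ] [614.9  47.  104. ]
w [618.  -33.6 102.3] [617.6 -34.2 104. ] [619.4 -32.4 104. ]
g [ 616.5 -111.3  102.9] [ 616.5 -112.3  104. ] [ 617.4 -109.6  104. ]
b ((217.08189392089844, 173.72789001464844), (38.314945220947266, 40.64311599731445), 86.18592071533203) [616.8 126.1  18. ]
y ((264.38275146484375, 170.5068817138672), (39.10886764526367, 40.400753021240234), 86.633544921875) [617.2  46.2  18. ]
g ((359.4646301269531, 164.46902465820312), (38.64753723144531, 39.9779167175293), 86.18592071533203) [ 617.5 -114.2   18. ]
```

```bash
cat > d.py <<'E'
import sys
from h import *
s=manip.read_state(); p=np.array(s['eef_pos']); R=Ro.from_euler('xyz',s['eef_rot'])
t=np.array([float(a) for a in sys.argv[1:4]])
print('shift cm',(R.inv().apply(t-p)/10).round(2),'turn units',((s['eef_rot'][2]-np.pi+np.pi)%(2*np.pi)-np.pi)*180/np.pi/5)
print(s['clock'],p.round(1),s['eef_rot'].round(4),s['wrist_force'].round(1),s['finger_gap'].round(1),s['finger_force'],s['joints'].round(2))
E
python3 -m creep '[[0.5,[-2,-0.8,0.1],-0.3],[0.2,[-6,-2.5,0.3],-0.8],[-0.15,[-10.5,-4.4,0.5],-1.3],[-0.15,[-15,-6.2,0.7],-1.8],[-0.15,[-19.5,-8.1,0.8],-2.3],[-0.15,[-24,-9.9,1.0],-2.8],[-0.15,[-28.5,-11.8,1.2],-3.3],[-0.15,[-33,-13.7,1.4],-3.8],[-0.15,[-37.5,-15.5,1.5],-4.1],[-0.15,[-42,-17.4,1.6],-4.1],[-0.15,[-46,-19,1.7],-4.1],[-0.15,[-49,-20.3,1.8],-4.1]]' 30
python3 d.py 614.5 122.3 140
```

```text
clock: 1.3
eef_pos: [581.6, 152.4, 200.9]
eef_rot: [-3.141, -0.001, -3.141]
wrist_force: [0.6, 1.2, -0.7]
finger_gap: 40.3
finger_force: 0.0
shift cm [-3.29 -3.01  6.09] turn units 0.00762960999714037Traceback (most recent call last):
  File "d.py", line 6, in <module>
    print(s['clock'],p.round(1),s['eef_rot'].round(4),s['wrist_force'].round(1),s['finger_gap'].round(1),s['finger_force'],s['joints'].round(2))
                                                                                ^^^^^^^^^^^^^^^^^^^^^
AttributeError: 'float' object has no attribute 'round'
```

```bash
sed -i "s/s\['finger_gap'\].round(1)/s['finger_gap']/" d.py
python3 -m creep '[[-0.15,[-1,-1,0],0],[-0.15,[-2.4,-2.2,2],0],[-0.15,[-3.3,-3,5],0],[-0.15,[-3.3,-3,6],0],[-0.15,[-3.3,-3,6],0],[-0.15,[-3.3,-3,6],0],[-0.15,[-3.3,-3,6],0]]'
python3 d.py 614.5 122.3 88
python3 - <<'E'
from h import *
for n in("top","scene"): cv2.imwrite(f"pics/{n}1.png",cv2.resize(manip.camera(n)[100:320,150:470,::-1],None,fx=2.4,fy=2.4))
E
```

```text
clock: 2.0
eef_pos: [613.4, 125.4, 143.2]
eef_rot: [3.141, 0.002, -3.139]
wrist_force: [-0.3, -0.4, -0.4]
finger_gap: 39.7
finger_force: 0.0
shift cm [-0.1  -0.31  5.52] turn units 0.03251055963217271
2.0 [613.4 125.4 143.2] [ 3.1412e+00  2.2000e-03 -3.1388e+00] [-0.3 -0.4 -0.4] 39.66828651003122 0.0 [ 0.14  0.53  1.37  0.    1.23 -1.43]
```

View pics/scene1.png

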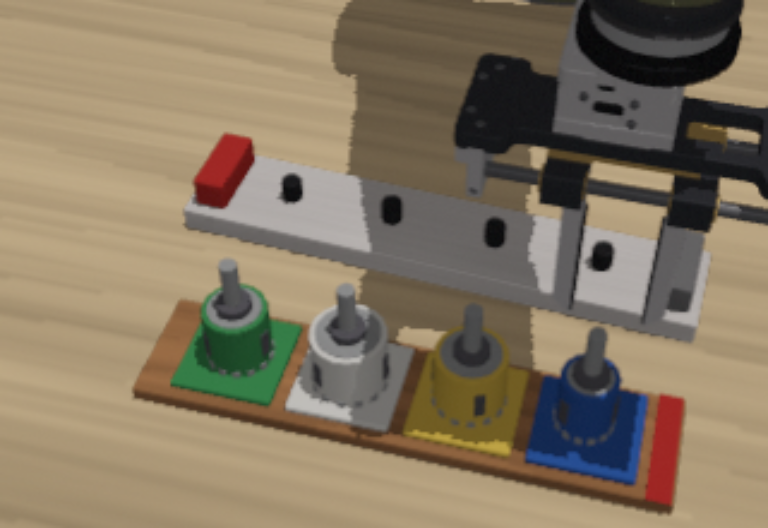

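The scene view shows the fingers above and astride the blue shank, with tips at about (404,229) in the full picture. I'll check that against the projection.

```bash
python3 d.py 614.5 122.3 88; python3 - <<'E'
from h import *
for y in(-20,20): print(proj("scene",(613.4,125.4+y,129)),proj("scene",(613.4,125.4+y,104)))
print(proj("top",(613.4,125.4,129)))
E
```

```text
shift cm [-0.1  -0.29  5.47] turn units 0.029714670759091972
2.1 [613.4 125.1 142.7] [ 3.1413e+00  1.8000e-03 -3.1390e+00] [-0.2 -0.3 -0.4] 39.842966505246295 0.0 [ 0.14  0.53  1.37 -0.    1.23 -1.43]
[388.42060835 223.83991758] [386.7285219  235.48966519]
[417.06655463 229.36309416] [414.62772    240.99724244]
[200.55428373 155.09205693]
```

View pics/top1.png

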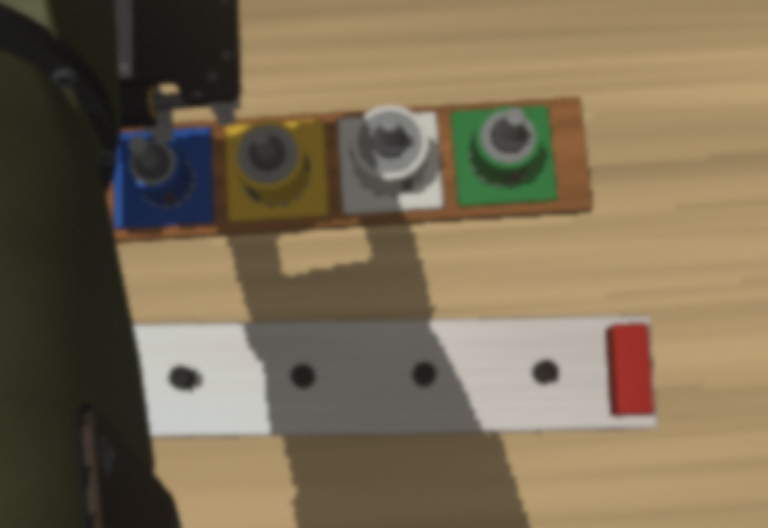

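The top view is mostly blocked by the arm, but the finger pixels match the projection. Descending to grip.

```bash
python3 -m creep '[[-0.15,[-0.1,-0.3,0.5],0],[-0.15,[-0.1,-0.3,2],0],[-0.15,[-0.1,-0.3,3.5],0],[-0.15,[-0.1,-0.3,4.8],0],[-0.15,[-0.1,-0.3,5.4],0],[-0.15,[-0.1,-0.3,5.4],0],[-0.5,[-0.1,-0.3,5.4],0],[-1,[-0.1,-0.3,5.4],0],[-1,[-0.1,-0.3,5.4],0],[-1,[-0.1,-0.3,5.4],0],[-1,[-0.1,-0.3,5.4],0],[-1,[-0.1,-0.3,5.4],0]]' 30
python3 d.py 464.7 -126.7 200
```

```text
clock: 3.3
eef_pos: [614.4, 121.7, 87.7]
eef_rot: [3.142, 0.0, -3.14]
wrist_force: [0.6, -0.0, 1.2]
finger_gap: 11.3
finger_force: 30.0
shift cm [ 15.01 -24.8  -11.24] turn units 0.023222548341475018
3.3 [614.4 121.7  87.7] [ 3.1415e+00  4.0000e-04 -3.1396e+00] [ 0.6 -0.   1.2] 11.307265151440978 29.99346613883972 [ 0.14  0.6   1.42 -0.    1.13 -1.44]
```

```bash
python3 -m creep '[[-1,[0,0,-0.5],0],[-1,[0,0,-1.5],0],[-1,[0,0,-4],0],[-1,[0,0,-7],0],[-1,[0,0,-9.5],0],[-1,[0.5,-1,-11],0],[-1,[1.5,-2.5,-11.2],0],[-1,[3,-5,-11.2],0],[-1,[4.8,-8,-11.2],0],[-1,[6.6,-11,-11.2],0],[-1,[8.4,-14,-11.2],0],[-1,[10.2,-17,-11.2],0]]'
python3 -m creep '[[-1,[1.8,-3,0],0],[-1,[3.3,-5.4,0],0],[-1,[4.3,-7,0],0],[-1,[4.7,-7.7,0],0],[-1,[4.8,-7.8,0],0],[-1,[4.8,-7.8,0],0],[-1,[4.8,-7.8,0],0],[-1,[4.8,-7.8,0],0]]'
python3 d.py 464.7 -126.7 95
python3 - <<'E'
from h import *
cv2.imwrite("pics/scene2.png",cv2.resize(manip.camera("scene")[50:270,150:470,::-1],None,fx=2.4,fy=2.4))
E
```

```text
clock: 4.5
eef_pos: [511.1, -50.0, 199.5]
eef_rot: [-3.142, -0.0, -3.14]
wrist_force: [0.0, -0.1, 0.7]
finger_gap: 11.2
finger_force: 30.0
clock: 5.3
eef_pos: [465.0, -126.1, 199.3]
eef_rot: [3.141, -0.0, -3.139]
wrist_force: [-0.1, -1.0, 0.3]
finger_gap: 11.4
finger_force: 30.0
shift cm [ 0.03 -0.06 10.43] turn units 0.033757309431899335
5.3 [ 465.  -126.1  199.3] [ 3.1415e+00 -1.0000e-04 -3.1386e+00] [-0.1 -1.   0.3] 11.385337963122165 29.990732967853546 [-0.34  0.17  1.73  0.    1.24 -1.91]
```

View pics/scene2.png

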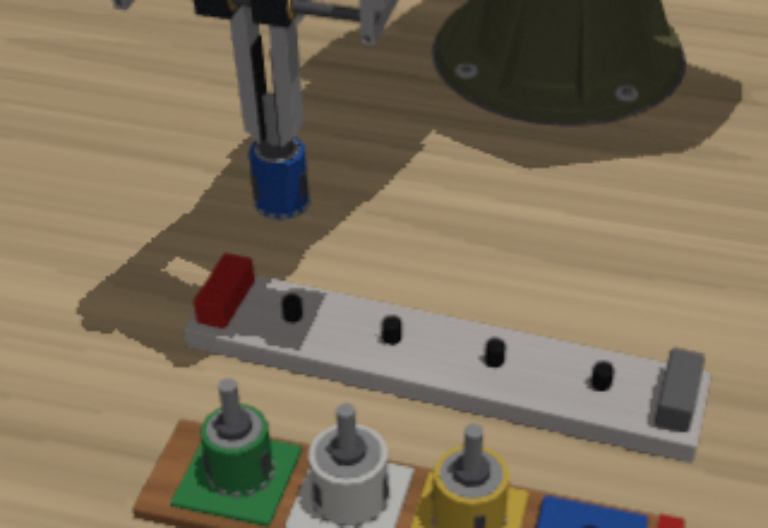

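The blue saw hangs upright in the fingers over the post nearest the red block (post at crop (292,307)). Lowering it.

```bash
python3 -m creep '[[-1,[0,0,0.7],0],[-1,[0,0,2.5],0],[-1,[0,0,5],0],[-1,[0,0,7.5],0],[-1,[0,0,9.3],0],[-1,[0,0,10.3],0],[-1,[0,0,10.6],0],[-1,[0,0,10.8],0],[-1,[0,0,10.8],0],[-1,[0,0,10.8],0]]'
python3 -m creep '[[-1,[0,0,0.04],0],[-1,[0,0,0.08],0],[-1,[0,0,0.08],0],[-1,[0,0,0.08],0]]'
python3 d.py 464.7 -126.7 89.7
```

```text
clock: 6.35
eef_pos: [465.1, -126.8, 92.1]
eef_rot: [-3.141, 0.001, -3.14]
wrist_force: [-1.0, 0.4, -0.3]
finger_gap: 11.3
finger_force: 30.0
clock: 6.75
eef_pos: [464.8, -126.7, 90.7]
eef_rot: [-3.142, 0.0, -3.14]
wrist_force: [-0.3, -0.3, 0.3]
finger_gap: 11.3
finger_force: 30.0
shift cm [ 0.01 -0.    0.1 ] turn units 0.022621356633974302
6.75 [ 464.8 -126.7   90.7] [-3.1415e+00  2.0000e-04 -3.1396e+00] [-0.3 -0.3  0.3] 11.325776845390612 29.990677535533905 [-0.34  0.31  1.84  0.    0.99 -1.91]
```

```bash
python3 -m creep '[[-1,[0,0,0.04],0],[-1,[0,0,0.08],0],[-1,[0,0,0.08],0],[-1,[0,0,0.08],0]]'
python3 -m creep '[[-1,[0,0,0.04],0],[-1,[0,0,0.04],0],[-1,[0,0,0.04],0]]'
```

```text
clock: 7.15
eef_pos: [464.7, -126.7, 89.8]
eef_rot: [3.142, -0.0, -3.14]
wrist_force: [-0.8, 0.2, -1.2]
finger_gap: 11.5
finger_force: 30.0
clock: 7.45
eef_pos: [464.8, -126.7, 89.6]
eef_rot: [-3.141, 0.0, -3.14]
wrist_force: [-1.3, 0.3, 2.1]
finger_gap: 11.5
finger_force: 30.0
```

```bash
python3 -m creep '[[-1,[0,0,0.03],0],[-1,[0,0,0.06],0],[-1,[0,0,0.06],0],[-1,[0,0,0.06],0]]'
```

```text
clock: 7.85
eef_pos: [465.1, -126.7, 89.6]
eef_rot: [-3.141, 0.001, -3.14]
wrist_force: [-3.5, 2.2, 9.7]
finger_gap: 11.5
finger_force: 30.0
```

```bash
python3 -m creep '[[-1,[0,0,-0.06],0],[-1,[0,0,-0.06],0],[-0.5,[0,0,-0.06],0],[-0.15,[0,0,-0.06],0],[-0.15,[0,0,-0.06],0],[-0.15,[0,0,-0.06],0],[-0.15,[0,0,-1],0],[-0.15,[0,0,-3],0],[-0.15,[0,0,-5.5],0],[-0.15,[0,0,-6.5],0],[-0.15,[0,0,-6.5],0]]'
python3 d.py 613.2 46.6 150
python3 - <<'E'
from h import *
cv2.imwrite("pics/scene3.png",cv2.resize(manip.camera("scene")[100:320,150:470,::-1],None,fx=2.4,fy=2.4))
E
```

```text
clock: 8.95
eef_pos: [465.3, -126.8, 155.2]
eef_rot: [-3.141, 0.003, -3.14]
wrist_force: [0.5, 0.0, -0.5]
finger_gap: 39.9
finger_force: 0.0
shift cm [-14.82  17.32   0.54] turn units 0.02288745739241322
8.95 [ 465.3 -126.8  155.2] [-3.1407e+00  2.5000e-03 -3.1396e+00] [ 0.5  0.  -0.5] 39.85079578422572 0.0 [-0.34  0.22  1.79 -0.    1.14 -1.91]
```

View pics/scene3.png

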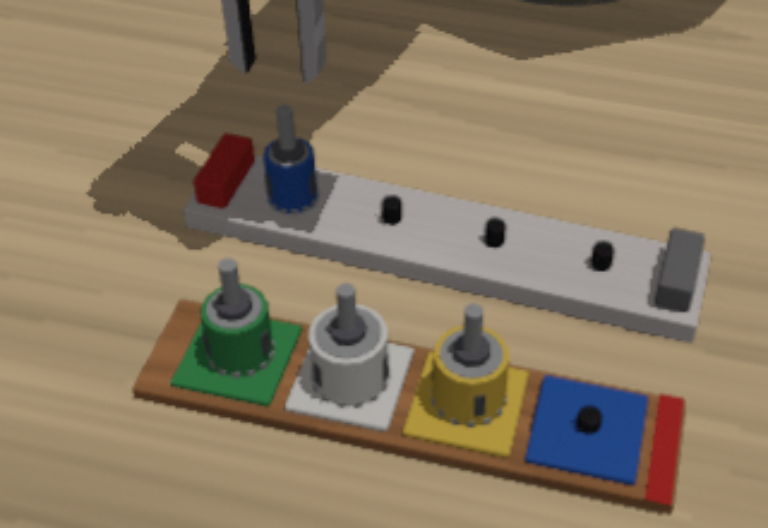

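The blue saw stands flat over the post nearest the red block, around crop (290,185). Next is yellow.

```bash
python3 -m creep '[[-0.15,[-1,1.2,0],0],[-0.15,[-3,3.5,0],0],[-0.15,[-5.5,6.5,0],0],[-0.15,[-8,9.5,0],0],[-0.15,[-10.5,12.5,0],0],[-0.15,[-13,15.2,0],0],[-0.15,[-14.4,16.8,0],0],[-0.15,[-14.8,17.3,0],0],[-0.15,[-14.8,17.3,1],0],[-0.15,[-14.8,17.3,1],0],[-0.15,[-14.8,17.3,1],0],[-0.15,[-14.8,17.3,1],0]]'
python3 d.py 613.5 46.6 88
```

```text
clock: 10.2
eef_pos: [612.2, 45.9, 144.1]
eef_rot: [-3.142, 0.0, -3.141]
wrist_force: [-0.4, -0.8, 0.2]
finger_gap: 40.0
finger_force: 0.0
shift cm [-0.13  0.07  5.61] turn units 0.012092653489992583
10.2 [612.2  45.9 144.1] [-3.1415e+00  3.0000e-04 -3.1405e+00] [-0.4 -0.8  0.2] 40.010474052498225 0.0 [ 0.02  0.51  1.41 -0.    1.22 -1.56]
```

```bash
python3 -m creep '[[-0.15,[-0.1,0.1,0.5],0],[-0.15,[-0.1,0.1,2],0],[-0.15,[-0.1,0.1,3.5],0],[-0.15,[-0.1,0.1,4.8],0],[-0.15,[-0.1,0.1,5.6],0],[-0.15,[-0.1,0.1,5.6],0],[-0.5,[-0.1,0.1,5.6],0],[-1,[-0.1,0.1,5.6],0],[-1,[-0.1,0.1,5.6],0],[-1,[-0.1,0.1,5.6],0],[-1,[-0.1,0.1,5.6],0],[-1,[-0.1,0.1,5.6],0]]' 30
python3 d.py 468.5 -47.1 200
```

```text
clock: 11.4
eef_pos: [613.5, 47.6, 88.1]
eef_rot: [-3.142, 0.0, -3.14]
wrist_force: [0.4, 0.1, 1.8]
finger_gap: 11.2
finger_force: 30.0
shift cm [ 14.51  -9.44 -11.2 ] turn units 0.022764735615710838
11.4 [613.5  47.6  88.1] [-3.1416e+00  3.0000e-04 -3.1396e+00] [0.4 0.1 1.8] 11.160479902984445 29.99199628829956 [ 0.02  0.57  1.45 -0.    1.12 -1.55]
```

```bash
python3 -m creep '[[-1,[0,0,-0.5],0],[-1,[0,0,-1.5],0],[-1,[0,0,-4],0],[-1,[0,0,-7],0],[-1,[0,0,-9.5],0],[-1,[0.8,-0.5,-11],0],[-1,[2.4,-1.6,-11.2],0],[-1,[4.8,-3.1,-11.2],0],[-1,[7.5,-4.9,-11.2],0],[-1,[10.2,-6.6,-11.2],0],[-1,[12.5,-8.1,-11.2],0],[-1,[14,-9.1,-11.2],0]]'
python3 -m creep '[[-1,[0.4,-0.3,0],0],[-1,[0.5,-0.35,0],0],[-1,[0.5,-0.35,0],0],[-1,[0.5,-0.35,0],0],[-1,[0.5,-0.35,0],0]]'
python3 d.py 468.5 -47.1 92
```

```text
clock: 12.6
eef_pos: [472.3, -44.4, 200.8]
eef_rot: [-3.141, 0.001, -3.14]
wrist_force: [-1.1, -0.1, -0.7]
finger_gap: 11.4
finger_force: 30.0
clock: 13.1
eef_pos: [468.9, -46.8, 199.7]
eef_rot: [3.141, -0.0, -3.139]
wrist_force: [0.7, -0.2, -0.6]
finger_gap: 11.6
finger_force: 30.0
shift cm [ 0.04 -0.03 10.77] turn units 0.03034726306851341
13.1 [468.9 -46.8 199.7] [ 3.1415e+00 -4.0000e-04 -3.1389e+00] [ 0.7 -0.2 -0.6] 11.634021097354369 29.988802671432495 [-0.18  0.14  1.76  0.    1.24 -1.75]
```

```bash
python3 -m creep '[[-1,[0,0,0.7],0],[-1,[0,0,2.5],0],[-1,[0,0,5],0],[-1,[0,0,7.5],0],[-1,[0,0,9.3],0],[-1,[0,0,10.3],0],[-1,[0,0,10.6],0],[-1,[0,0,10.8],0],[-1,[0,0,10.8],0],[-1,[0,0,10.8],0]]'
python3 -m creep '[[-1,[0,0,0.04],0],[-1,[0,0,0.08],0],[-1,[0,0,0.12],0],[-1,[0,0,0.12],0],[-1,[0,0,0.12],0]]'
python3 -m creep '[[-1,[0,0,0.04],0],[-1,[0,0,0.08],0],[-1,[0,0,0.08],0],[-1,[0,0,0.08],0]]'
```

```text
clock: 14.1
eef_pos: [468.9, -47.2, 92.5]
eef_rot: [-3.141, 0.001, -3.14]
wrist_force: [-0.4, -0.2, -1.0]
finger_gap: 11.6
finger_force: 30.0
clock: 14.6
eef_pos: [468.6, -47.1, 90.7]
eef_rot: [3.142, -0.0, -3.14]
wrist_force: [-0.1, 0.9, -0.9]
finger_gap: 11.6
finger_force: 30.0
clock: 15.0
eef_pos: [468.7, -47.2, 90.0]
eef_rot: [-3.141, 0.0, -3.14]
wrist_force: [-0.7, -1.2, 3.1]
finger_gap: 11.6
finger_force: 30.0
```

```bash
python3 -m creep '[[-1,[0,0,0.04],0],[-1,[0,0,0.04],0],[-1,[0,0,0.04],0]]'
python3 -m creep '[[-1,[0,0,-0.02],0],[-0.5,[0,0,-0.02],0],[-0.15,[0,0,-0.02],0],[-0.15,[0,0,-0.02],0],[-0.15,[0,0,-0.02],0],[-0.15,[0,0,-1],0],[-0.15,[0,0,-3],0],[-0.15,[0,0,-5.5],0],[-0.15,[0,0,-6.2],0],[-0.15,[0,0,-6.2],0]]'
python3 d.py 618 -33.6 150
```

```text
clock: 15.3
eef_pos: [468.8, -47.3, 90.0]
eef_rot: [-3.141, 0.001, -3.14]
wrist_force: [-3.7, -0.5, 8.6]
finger_gap: 11.5
finger_force: 30.0
clock: 16.3
eef_pos: [469.0, -47.2, 152.3]
eef_rot: [-3.141, 0.002, -3.14]
wrist_force: [0.1, 0.1, 0.2]
finger_gap: 40.4
finger_force: 0.0
shift cm [-14.9    1.33   0.26] turn units 0.022780979570760702
16.3 [469.  -47.2 152.3] [-3.1412e+00  2.1000e-03 -3.1396e+00] [0.1 0.1 0.2] 40.41923524370044 0.0 [-0.18  0.2   1.82 -0.    1.13 -1.75]
```

White next.

```bash
python3 -m creep '[[-0.15,[-1,0.1,0],0],[-0.15,[-3,0.3,0],0],[-0.15,[-6,0.5,0],0],[-0.15,[-9,0.8,0],0],[-0.15,[-12,1.1,0],0],[-0.15,[-14.2,1.3,0],0],[-0.15,[-14.9,1.3,0],0],[-0.15,[-14.9,1.3,0.8],0],[-0.15,[-14.9,1.3,0.8],0],[-0.15,[-14.9,1.3,0.8],0],[-0.15,[-14.9,1.3,0.8],0]]'
python3 d.py 618 -33.6 88
python3 - <<'E'
from h import *
cv2.imwrite("pics/scene4.png",cv2.resize(manip.camera("scene")[100:320,150:470,::-1],None,fx=2.4,fy=2.4))
E
```

```text
clock: 17.4
eef_pos: [617.2, -34.0, 143.8]
eef_rot: [-3.142, 0.0, -3.14]
wrist_force: [0.2, 0.5, 0.5]
finger_gap: 39.7
finger_force: 0.0
shift cm [-0.08  0.04  5.58] turn units 0.02056307075582144
17.4 [617.2 -34.  143.8] [-3.1415e+00  3.0000e-04 -3.1398e+00] [0.2 0.5 0.5] 39.73612746984738 0.0 [-0.11  0.52  1.4  -0.    1.23 -1.69]
```

View pics/scene4.png

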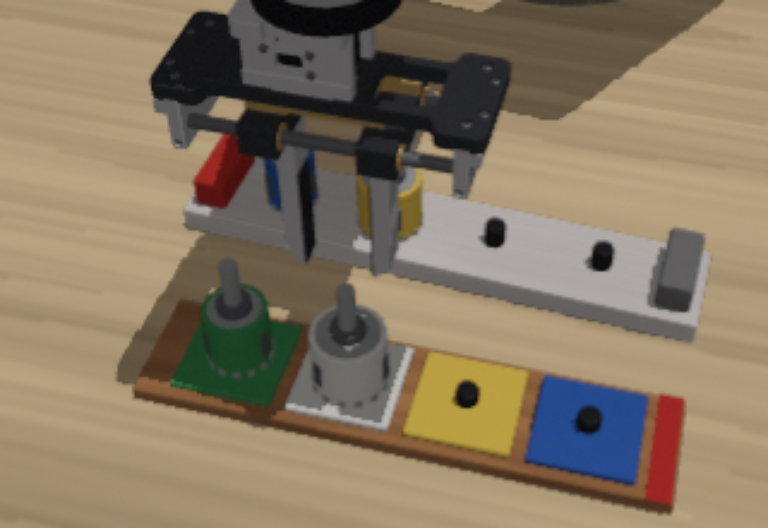

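Blue and yellow stand on posts 1 and 2, and the fingers straddle the white shank at crop (345,290).

```bash
python3 -m creep '[[-0.15,[-0.1,0,0.5],0],[-0.15,[-0.1,0,2],0],[-0.15,[-0.1,0,3.5],0],[-0.15,[-0.1,0,4.8],0],[-0.15,[-0.1,0,5.6],0],[-0.15,[-0.1,0,5.6],0],[-0.5,[-0.1,0,5.6],0],[-1,[-0.1,0,5.6],0],[-1,[-0.1,0,5.6],0],[-1,[-0.1,0,5.6],0],[-1,[-0.1,0,5.6],0],[-1,[-0.1,0,5.6],0]]' 30
python3 d.py 472.2 32.7 200
```

```text
clock: 18.65
eef_pos: [618.7, -33.8, 87.8]
eef_rot: [-3.142, 0.001, -3.14]
wrist_force: [-0.3, 0.1, 3.0]
finger_gap: 11.1
finger_force: 30.0
shift cm [ 14.63   6.68 -11.23] turn units 0.023280078151267924
18.65 [618.7 -33.8  87.8] [-3.1416e+00  6.0000e-04 -3.1396e+00] [-0.3  0.1  3. ] 11.120257849398765 30.000406801700592 [-0.11  0.58  1.44  0.    1.12 -1.69]
```

```bash
python3 -m creep '[[-1,[0,0,-0.5],0],[-1,[0,0,-1.5],0],[-1,[0,0,-4],0],[-1,[0,0,-7],0],[-1,[0,0,-9.5],0],[-1,[0.8,0.4,-11],0],[-1,[2.4,1.1,-11.2],0],[-1,[4.8,2.2,-11.2],0],[-1,[7.5,3.4,-11.2],0],[-1,[10.2,4.7,-11.2],0],[-1,[12.5,5.7,-11.2],0],[-1,[14,6.4,-11.2],0]]'
python3 -m creep '[[-1,[0.5,0.2,0],0],[-1,[0.6,0.3,0],0],[-1,[0.6,0.3,0],0],[-1,[0.6,0.3,0],0],[-1,[0.6,0.3,0],0]]'
python3 d.py 472.2 32.7 92
```

```text
clock: 19.85
eef_pos: [477.1, 30.4, 200.3]
eef_rot: [3.142, 0.001, -3.139]
wrist_force: [-0.4, -0.0, -1.5]
finger_gap: 11.3
finger_force: 30.0
clock: 20.35
eef_pos: [472.8, 32.6, 199.3]
eef_rot: [-3.142, -0.0, -3.14]
wrist_force: [-0.5, 0.3, -0.7]
finger_gap: 11.5
finger_force: 30.0
shift cm [5.000e-02 1.000e-02 1.073e+01] turn units 0.018433412027522106
20.35 [472.8  32.6 199.3] [-3.1416e+00 -3.0000e-04 -3.1400e+00] [-0.5  0.3 -0.7] 11.478809086215643 29.99838352203369 [-0.01  0.15  1.75 -0.    1.24 -1.58]
```

```bash
python3 -m creep '[[-1,[0,0,0.7],0],[-1,[0,0,2.5],0],[-1,[0,0,5],0],[-1,[0,0,7.5],0],[-1,[0,0,9.3],0],[-1,[0,0,10.3],0],[-1,[0,0,10.6],0],[-1,[0,0,10.8],0],[-1,[0,0,10.8],0],[-1,[0,0,10.8],0]]'
python3 -m creep '[[-1,[0,0,0.04],0],[-1,[0,0,0.08],0],[-1,[0,0,0.12],0],[-1,[0,0,0.12],0],[-1,[0,0,0.12],0]]'
python3 -m creep '[[-1,[0,0,0.04],0],[-1,[0,0,0.08],0],[-1,[0,0,0.08],0],[-1,[0,0,0.08],0]]'
```

```text
clock: 21.35
eef_pos: [472.8, 32.8, 92.1]
eef_rot: [-3.142, 0.001, -3.14]
wrist_force: [-0.2, -0.4, -1.2]
finger_gap: 11.6
finger_force: 30.0
clock: 21.85
eef_pos: [472.4, 32.8, 90.3]
eef_rot: [3.142, 0.0, -3.14]
wrist_force: [0.2, 0.2, -1.5]
finger_gap: 11.6
finger_force: 30.0
clock: 22.25
eef_pos: [472.6, 32.9, 89.7]
eef_rot: [3.142, 0.0, -3.14]
wrist_force: [-2.0, 0.5, 4.6]
finger_gap: 11.4
finger_force: 30.0
```

```bash
python3 -m creep '[[-1,[0,0,0.03],0],[-1,[0,0,0.03],0],[-1,[0,0,0.03],0]]'
python3 -m creep '[[-1,[0,0,-0.02],0],[-0.5,[0,0,-0.02],0],[-0.15,[0,0,-0.02],0],[-0.15,[0,0,-0.02],0],[-0.15,[0,0,-0.02],0],[-0.15,[0,0,-1],0],[-0.15,[0,0,-3],0],[-0.15,[0,0,-5.5],0],[-0.15,[0,0,-6.2],0],[-0.15,[0,0,-6.2],0]]'
python3 d.py 616.7 -111.3 150
```

```text
clock: 22.55
eef_pos: [472.6, 32.9, 89.7]
eef_rot: [3.142, 0.001, -3.14]
wrist_force: [-2.9, 0.4, 9.2]
finger_gap: 11.3
finger_force: 30.0
clock: 23.55
eef_pos: [472.9, 32.9, 152.1]
eef_rot: [-3.142, 0.002, -3.14]
wrist_force: [-0.3, 0.6, -0.3]
finger_gap: 40.0
finger_force: 0.0
shift cm [-14.36 -14.45   0.24] turn units 0.023259645291416338
23.55 [472.9  32.9 152.1] [-3.1416e+00  2.2000e-03 -3.1396e+00] [-0.3  0.6 -0.3] 39.97454079755662 0.0 [-0.01  0.2   1.81 -0.    1.13 -1.58]
```

```bash
python3 -m creep '[[-0.15,[-1,-1,0],0],[-0.15,[-3,-3,0],0],[-0.15,[-5.5,-5.5,0],0],[-0.15,[-8,-8,0],0],[-0.15,[-10.5,-10.6,0],0],[-0.15,[-13,-13.1,0],0],[-0.15,[-14.4,-14.5,0],0],[-0.15,[-14.4,-14.5,0.8],0],[-0.15,[-14.4,-14.5,0.8],0],[-0.15,[-14.4,-14.5,0.8],0],[-0.15,[-14.4,-14.5,0.8],0]]'
python3 d.py 616.7 -111.3 88
```

```text
clock: 24.65
eef_pos: [616.5, -111.3, 143.3]
eef_rot: [3.142, -0.0, -3.139]
wrist_force: [-0.2, -0.2, 0.2]
finger_gap: 39.9
finger_force: 0.0
shift cm [-0.02  0.    5.53] turn units 0.031014220083827055
24.65 [ 616.5 -111.3  143.3] [ 3.1416 -0.     -3.1389] [-0.2 -0.2  0.2] 39.88300397480834 0.0 [-0.24  0.54  1.37  0.    1.23 -1.81]
```

```bash
python3 -m creep '[[-0.15,[0,0,0.5],0],[-0.15,[0,0,2],0],[-0.15,[0,0,3.5],0],[-0.15,[0,0,4.8],0],[-0.15,[0,0,5.5],0],[-0.15,[0,0,5.5],0],[-0.5,[0,0,5.5],0],[-1,[0,0,5.5],0],[-1,[0,0,5.5],0],[-1,[0,0,5.5],0],[-1,[0,0,5.5],0],[-1,[0,0,5.5],0]]' 30
python3 d.py 475.9 112.7 200
```

```text
clock: 25.85
eef_pos: [616.8, -111.9, 88.4]
eef_rot: [-3.141, 0.0, -3.14]
wrist_force: [-0.3, 0.4, 2.1]
finger_gap: 11.3
finger_force: 30.0
shift cm [ 14.04  22.48 -11.17] turn units 0.023847009538640367
25.85 [ 616.8 -111.9   88.4] [-3.1415e+00  4.0000e-04 -3.1395e+00] [-0.3  0.4  2.1] 11.308954643651141 29.999781847000122 [-0.24  0.6   1.41 -0.    1.13 -1.81]
```

```bash
python3 -m creep '[[-1,[0,0,-0.5],0],[-1,[0,0,-1.5],0],[-1,[0,0,-4],0],[-1,[0,0,-7],0],[-1,[0,0,-9.5],0],[-1,[0.5,0.8,-11],0],[-1,[1.5,2.4,-11.2],0],[-1,[3,4.8,-11.2],0],[-1,[4.8,7.7,-11.2],0],[-1,[6.6,10.6,-11.2],0],[-1,[8.4,13.5,-11.2],0],[-1,[10.2,16.4,-11.2],0]]'
python3 -m creep '[[-1,[1.7,2.7,0],0],[-1,[3,4.8,0],0],[-1,[3.6,5.8,0],0],[-1,[3.8,6.1,0],0],[-1,[3.8,6.1,0],0],[-1,[3.8,6.1,0],0],[-1,[3.8,6.1,0],0]]'
python3 d.py 475.9 112.7 92
```

```text
clock: 27.05
eef_pos: [512.9, 53.3, 200.2]
eef_rot: [3.142, -0.0, -3.14]
wrist_force: [-0.0, 0.0, -0.7]
finger_gap: 11.5
finger_force: 30.0
clock: 27.75
eef_pos: [476.6, 112.2, 200.0]
eef_rot: [-3.141, -0.0, -3.141]
wrist_force: [0.4, -0.4, -0.2]
finger_gap: 11.5
finger_force: 30.0
shift cm [ 0.07  0.05 10.8 ] turn units 0.011349174545528227
27.75 [476.6 112.2 200. ] [-3.1415e+00 -3.0000e-04 -3.1406e+00] [ 0.4 -0.4 -0.2] 11.513622833729878 29.998123347759247 [ 0.16  0.18  1.71 -0.    1.25 -1.42]
```

```bash
python3 -m creep '[[-1,[0,0,0.7],0],[-1,[0,0,2.5],0],[-1,[0,0,5],0],[-1,[0,0,7.5],0],[-1,[0,0,9.3],0],[-1,[0,0,10.3],0],[-1,[0,0,10.6],0],[-1,[0,0,10.8],0],[-1,[0,0,10.8],0],[-1,[0,0,10.8],0]]'
python3 -m creep '[[-1,[0,0,0.04],0],[-1,[0,0,0.08],0],[-1,[0,0,0.12],0],[-1,[0,0,0.12],0],[-1,[0,0,0.12],0]]'
python3 -m creep '[[-1,[0,0,0.04],0],[-1,[0,0,0.08],0],[-1,[0,0,0.08],0],[-1,[0,0,0.08],0]]'
```

```text
clock: 28.75
eef_pos: [476.6, 112.9, 92.8]
eef_rot: [3.141, 0.001, -3.14]
wrist_force: [0.0, -0.1, -0.4]
finger_gap: 11.3
finger_force: 30.0
clock: 29.25
eef_pos: [476.3, 112.9, 90.9]
eef_rot: [-3.142, -0.0, -3.14]
wrist_force: [-1.1, 0.9, -0.4]
finger_gap: 11.7
finger_force: 30.0
clock: 29.65
eef_pos: [476.4, 112.9, 90.4]
eef_rot: [3.142, 0.0, -3.14]
wrist_force: [-0.9, -0.0, 6.0]
finger_gap: 10.9
finger_force: 30.0
```

```bash
python3 -m creep '[[-1,[0,0,0.02],0],[-1,[0,0,0.02],0],[-1,[0,0,-0.01],0]]'
python3 -m creep '[[-0.5,[0,0,0],0],[-0.15,[0,0,0],0],[-0.15,[0,0,0],0],[-0.15,[0,0,0],0],[-0.15,[0,0,-1],0],[-0.15,[0,0,-3],0],[-0.15,[0,0,-6],0],[-0.15,[0,0,-9],0],[-0.15,[0,0,-12],0],[-0.15,[0,0,-14],0],[-0.15,[0,0,-14.5],0],[-0.15,[0,0,-14.5],0]]'
python3 -m creep '[[-0.15,[0,3,0],0],[-0.15,[0,7,0],0],[-0.15,[0,11,0],0],[-0.15,[0,15,0],0],[-0.15,[0,18,0],0],[-0.15,[0,19,0],0],[-0.15,[0,19,0],0],[-0.15,[0,19,0],0]]'
python3 - <<'E'
from h import *
for n in("top","scene"): cv2.imwrite(f"pics/{n}5.png",cv2.resize(manip.camera(n)[90:310,150:470,::-1],None,fx=2.4,fy=2.4))
E
```

```text
clock: 29.95
eef_pos: [476.3, 112.9, 90.4]
eef_rot: [3.142, 0.0, -3.14]
wrist_force: [-0.0, 0.3, 1.7]
finger_gap: 11.1
finger_force: 30.0
clock: 31.15
eef_pos: [476.3, 112.9, 235.7]
eef_rot: [3.141, 0.001, -3.14]
wrist_force: [0.7, 0.1, -0.0]
finger_gap: 40.3
finger_force: 0.0
clock: 31.95
eef_pos: [475.9, 301.9, 234.6]
eef_rot: [-3.141, -0.001, -3.14]
wrist_force: [-0.3, -0.5, -0.3]
finger_gap: 39.9
finger_force: 0.0
```

View pics/scene5.png

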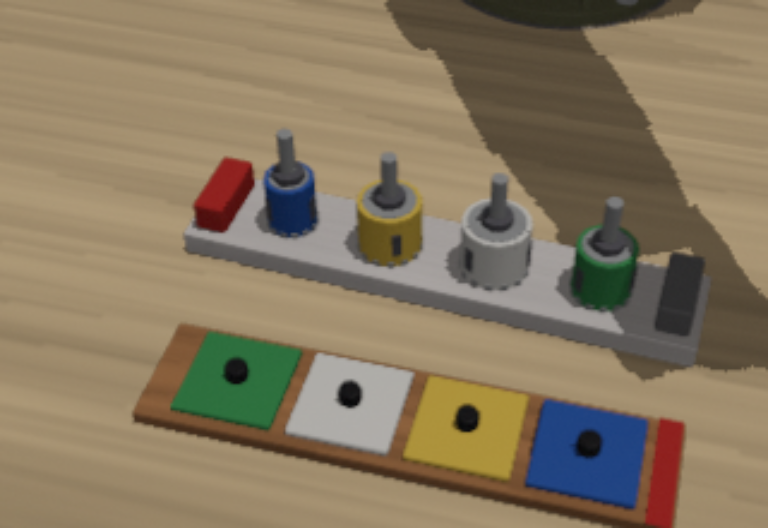

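View pics/top5.png

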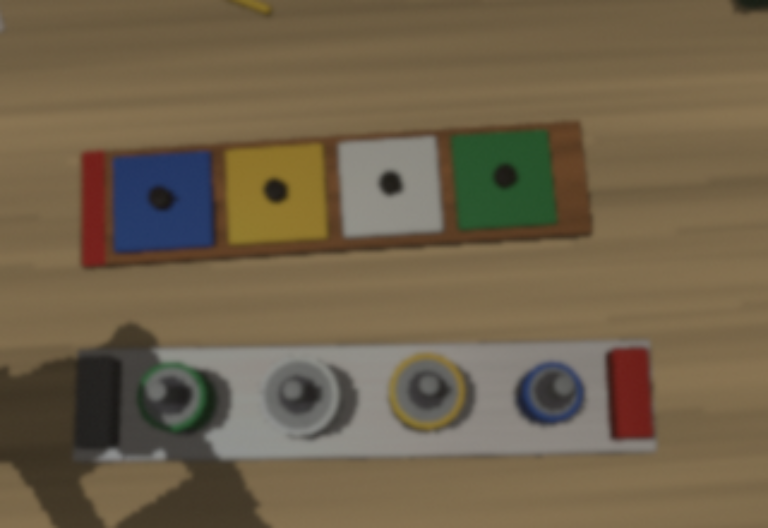

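Both views show all four saws upright and flat on the rack. From the red block the order is blue, yellow, white, green (top crop cols 550, 428, 300, 175), and the robot is clear.

```bash
python3 -c "
from cell import manip
print(manip.sign_off())"
```

```text
the job is handed in; nothing more can be done
None
```

All four hole saws are on the rack posts, mouth down and flat, in the order blue, yellow, white, green from the red block; I let go of each, and the job was handed in at about 32 s, with no verdict returned.

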